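# Lock the slicer carriage with its quick-release pin

## Task

Make the bench slicer safe for cleaning: take the quick-release pin from its wooden stand with both red buttons squeezed in, put it down through the hole in the green carriage and, pressing only gently, slide the carriage along with the pin until the pin drops into the hidden hole of the steel strip underneath. Keep the buttons squeezed until the pin is fully home with its collar flat on the carriage, then let go so that its catches spring out and lock it. Leave everything else where it is.

Things in the scene. Friction and masses are not known exactly. Their poses are not given: they have to be found in the camera images.
- slicer: Bench slicer fixed to the counter: white bed 136 x 340 mm, aluminium rails along its y (top 49 mm above the counter), green-cheeked cutting frame 80 mm high at y = 110 to 170 mm, grey stop at the -y end. Origin on the counter, mid-bed. A fixed dark steel strip, 8 mm thick, top 36 mm above the counter, lies under the carriage's whole travel; its one 18 mm hole (at x = 0) is out of sight.
- carriage (a joint): Position of the green carriage on the rails, m: 0 to 0.06, growing toward the slicer's +y (cutting frame). About 2 N of friction; it stays where left. Starts at 0 to 8 mm. The strip's hole lines up with the carriage's at one value between 18 and 40 mm, different each time and not measured: it must be felt for.
- carriage_hole (a point): Centre of the mouth of the 18 mm hole in the carriage's 8 mm top plate, 46 mm above the counter, on the slicer's centre line (slicer y = carriage value - 60 mm). The plate is 96 mm (across the rails) x 110 mm about it. A green fence 80 mm wide, 25 mm high stands on the plate across the rails, 41 to 53 mm from the hole toward the cutting frame.
- pin_stand: Wooden block 76 x 76 x 42 mm fixed to the counter, with a 28 mm hole in its top in which the pin hangs by its collar. Origin at the centre of its underside.
- pin: Quick-release pin, about 0.17 kg, upright in the stand. Origin on its axis at the underside of its aluminium collar (36 mm across, 6 thick), z up. Above: black grip 22 mm (x) by 25 mm (y), 5 to 51 mm up, cap to 54 mm. Red buttons on its +y and -y faces, centred 32 mm up, 13 wide, 22 high, each 5.5 mm proud: 36 mm over both when out, 25 mm squeezed flush.
- pin_tip (a point): Centre of the lower end of the pin's steel shaft, 33 mm below the pin's origin. Shaft 16 mm across, the last 6 mm tapering to 12 mm. A brass catch on each button side, 19.5 to 25.5 mm below the origin, stands 4 mm out of the shaft unless its button is squeezed; while out, it cannot pass an 18 mm hole. With the collar flat on the carriage they are 1.5 mm below the strip.
- button_l (a joint): Travel of the red button on the pin's +y face, m: 0 out (catch out), 0.0055 squeezed flush (the catch, one piece with it, is drawn into the shaft). Spring: about 2.5 N to start, 6 N when flush.
- button_r (a joint): Travel of the red button on the pin's -y face, m: 0 out (catch out), 0.0055 squeezed flush (catch in). Spring as on the other button.
- tub: Bystander: clear food tub with a blue lid, 109 x 149 x 60 mm. Origin at the centre of its underside.
- mug_gold: Bystander: white mug with thin gold bands, 86 mm across, 91 mm high. Origin at the centre of its underside.
- blue_mug: Bystander: light blue mug, 80 mm across, 90 mm high. Origin at the centre of its underside.
- creamer: Bystander: white creamer jug, 67 x 103 x 85 mm. Origin at the centre of its underside.
- spice: Bystander: spice jar with a green label and dark cap, 40 x 40 x 105 mm. Origin at the centre of its underside.
- spice_pale: Bystander: spice jar with a pale cap and brown label, 44 x 44 x 109 mm. Origin at the centre of its underside.
Things that resemble listed ones, but are neither listed nor needed, are in the scene too. What is shaped like the pin but blue, orange or purple is not meant.

How it is judged:
By the outcome, as a careful person would: the job done as asked, in the order asked, and still so for the second after the job is handed in, with the robot touching nothing.
It also fails if it takes over 72 s, if anything falls off the work surface, if the arm or the gripper's body presses on something with over 40 N, if the wrist force passes 120 N, or if a joint passes its speed limit or range.

## Robot

A 7-joint arm with a two-finger parallel gripper is mounted at the origin on a cart in front of the work surface, level with it; the furniture and walls round the work are solid. World frame = base frame: x ahead of the robot, y to its left, z up, the work surface at z = 0. Lengths are in m, angles in degrees, forces in N, time in s.
With the tool pointing down it reaches from about 0.425 to 0.875 m from the base axis. Payload 4.7 kg.
Tool frame: the origin (TCP) lies between the finger pads; the fingertips stand 22 mm ahead of it and the grasp point (between the pads) lies 3 mm ahead of it (env.tip_reach is the distance from the TCP to the fingertips, in m); z points along the fingers, y is the line along which they close (so a half turn about z gives the same grasp; the last joint's range is limited). The gripper opens to 87 mm and grips with 3 to 60 N. Pads are 19 mm wide; open, the fingers measure 117 mm over their backs; the gripper's body (75 mm by 190 mm) begins 51 mm behind the grasp point.
Start: joints at [-74.88, 18.392, -4.016, 83.108, 1.295, 78.541, -3.26], TCP at [0.161, 0.63, 0.245] pointing down, gripper open.
Joint ranges: [-163.93, 163.93], [-17.29, 119.83], [-79.2, 71.16], [3.27, 140.29], [-89.18, 269.18], [5.43, 117.66], [-154.24, 154.24]. Speed limits (degrees/s): [147.25, 147.25, 180, 180, 180, 180, 180].

## Interface

Orientations are given as [roll, pitch, yaw] about the fixed x, y, z axes, in that order (R = Rz(yaw) Ry(pitch) Rx(roll)).
In Python, from cell import env gives the robot as it stands.
- The arm moves only by the shell command python3 -m creep 'ROWS' [FORCE]. ROWS is JSON, one flat list of numbers, 7 for each row, row after row: the finger opening in mm, from 0 to 87, then the shift along the tool's x, y, z in units of 30 mm (1.0 is 30 mm), then the turn, a rotation vector about the tool's x, y, z in units of 6 degrees (1.0 is 6 degrees). A call has 1 to 12 rows; each row is the pose to reach, as a shift and turn from the pose commanded when the call began, along the tool's axes at that moment; what a row does not reach only later rows make up. A row lasts 1/10 s, in which the tool goes at most 50 mm and 8.59 degrees, less where a joint would pass 70% of its speed; a pose out of reach is approached as far as the arm can. A call with a gripper value outside its range is refused whole. The fingers move at their own pace and stop on an object; FORCE is the grip in N (left out, the last holds). Time passes only in rows, so rows that repeat a pose let the fingers close. It gives the time, the measured TCP pose, the force, the opening and the grip force at its end, in the units of the state.
- env.get_obs(): the state, without advancing time (a new reading comes with each control period).
- env.read_camera(name): name is "side" or "top" or "wrist"; returns a dict with "color" (480x640x3 uint8, red, green, blue), "depth" (480x640 float32, m along the optical axis (not along the pixel's ray), 0 where there is no reading), "fovy" (degrees; the focal length in pixels is half the picture's height over the tangent of half this angle, whatever the lens; pixels are square), "cx", "cy" (the principal point, pixels), "R" (3x3) and "t" (3): a world point X has camera coordinates R X + t. Camera axes: x right, y down, z forward; pixel columns grow to the right and rows downward; lengths in m; the calibration is good to about 2 mm. A picture is of the moment at which its call begins.
- env.sign_off(): hands the job in; it is judged then, once.
The state is a dict: "time_s": time; "qpos": joint angles; "joint_velocities": joint speeds; "effort": joint torques, N m; "tool_pos": TCP position; "tool_rot": TCP orientation; "force": force on the tool from outside, world axes, zero at the start; "wrist_torque": the same for the moment, N m; "grip_width": finger opening in m; "grasp_force": force on a finger pad.
Only numpy, scipy, OpenCV 4.12 (cv2) and the standard library are available. Lean on these libraries where they do the work, as an engineer would, in place of code of your own. Each camera call takes 0.05 s, during which the arm holds its last target. There are 200 camera calls.

## Working session

There is one attempt and no reset: what is moved stays moved. The work goes in short steps, Python scripts to look and compute and a shell command to move; the robot and the scene stay as the last step left them, time stands still between calls to the robot, and variables do not carry over. Pictures are saved under pics/ and viewed, at most 10 in all, crops included, and the job is handed in when it is done.

```bash
ls; mkdir -p pics; cat > h.py <<'E'
import numpy as np,cv2
from cell import env
from scipy.spatial.transform import Rotation as Ro
def cam(n):
    c=env.read_camera(n); c['f']=240/np.tan(np.radians(c['fovy'])/2); c['R']=np.array(c['R']);c['t']=np.array(c['t']); return c
def cloud(c):
    v,u=np.mgrid[:480,:640]; d=c['depth']
    P=np.stack([(u-c['cx'])/c['f']*d,(v-c['cy'])/c['f']*d,d],-1)
    return (P-c['t'])@c['R']
def proj(c,X):
    p=c['R']@np.array(X)+c['t']; return c['f']*p[0]/p[2]+c['cx'],c['f']*p[1]/p[2]+c['cy']
def save(n,im): cv2.imwrite('pics/'+n+'.png',im[:,:,::-1])
E
python3 - <<'E'
from h import *
s=env.get_obs();print(s)
for n in('top','side'):
    c=cam(n);save(n+'0',c['color']);np.savez(n+'0.npz',**c);print(n,c['f'],-c['R'].T@c['t'])
E
```

```text
pics
{'time_s': 0.0, 'qpos': array([-74.87849669,  18.43974114,  -4.01639687,  83.17470614,
         1.29471398,  78.53898853,  -3.2599531 ]), 'joint_velocities': array([-0.00120548, -0.063472  ,  0.07567117, -0.06383584,  0.04896388,
       -0.11192611, -0.00426989]), 'effort': array([ 5.95239356e-06, -4.91291428e+01, -4.04381733e-01, -3.12527275e+01,
       -6.40174979e-02,  4.36315709e-02,  1.88420381e-04]), 'tool_pos': array([0.16061156, 0.62932779, 0.24345556]), 'tool_rot': array([-1.79891793e+02,  5.08758604e-03,  1.65689058e+02]), 'force': array([-0.18468315, -0.35082356,  0.42279058]), 'wrist_torque': array([0.03966946, 0.01069291, 0.03063844]), 'grasp_force': 0.0, 'grip_width': 0.08747912884430241}
top 592.7519306134485 [ 0.28390016 -0.06162546  1.4847874 ]
side 440.6365883495186 [0.31082288 0.79481958 0.83648418]
```

View pics/top0.png

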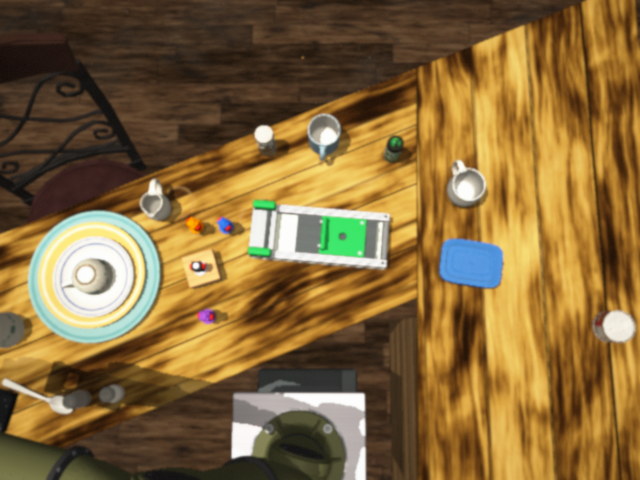

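View pics/side0.png

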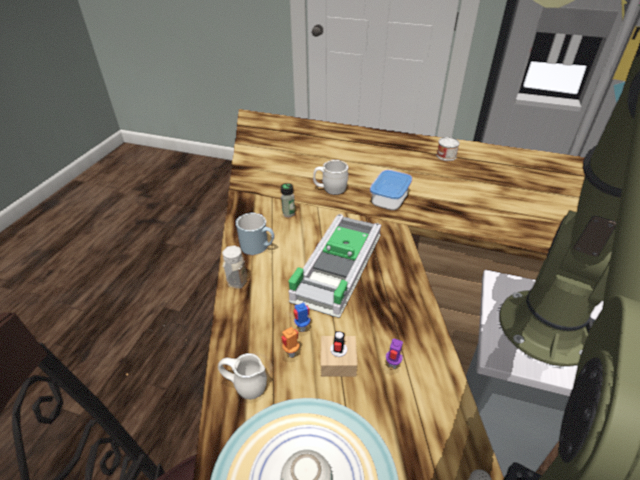

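Top view: the pin candidates are the black/red one in the wooden stand (200,267), orange (195,226), blue (226,226) and purple (207,316). The description picks the one in the stand. The green carriage is at (346,236), with the frame to the left at (262,228). Next I measure and take a close crop.

```bash
python3 - <<'E'
from h import *
im=[]
for n in('top','side'):
    c=dict(np.load(n+'0.npz')); P=cloud(c); C=c['color'].astype(int)
    z=P[...,2]; hsv=cv2.cvtColor(c['color'],cv2.COLOR_RGB2HSV)
    # stand top & green plate
    bx=(slice(240,300),slice(170,230)) if n=='top' else (slice(325,385),slice(310,370))
    m=np.zeros(z.shape,bool); m[bx]=1
    st=m&(abs(z-.042)<.006)
    if st.sum()>30: print(n,'stand',st.sum(),cv2.minAreaRect(P[st][:,:2].astype(np.float32)*1000),np.median(z[st]))
    hi=m&(z>.075)&(z<.13); print('pin high',hi.sum(),np.median(P[hi],0),z[hi].max())
    g=(hsv[...,0]>45)&(hsv[...,0]<75)&(hsv[...,1]>150)&(hsv[...,2]>60)
    pl=g&(abs(z-.046)<.006); print('plate',pl.sum(),cv2.minAreaRect(P[pl][:,:2].astype(np.float32)*1000),np.median(z[pl]))
    fe=g&(abs(z-.071)<.004); print('fence',fe.sum(),cv2.minAreaRect(P[fe][:,:2].astype(np.float32)*1000))
    fr=g&(abs(z-.08)<.005); print('frame',fr.sum(),cv2.minAreaRect(P[fr][:,:2].astype(np.float32)*1000))
    im.append(cv2.resize(c['color'][bx],(390,390),interpolation=cv2.INTER_CUBIC))
    # red button pixels
    rd=m&((hsv[...,0]<8)|(hsv[...,0]>172))&(hsv[...,1]>170)&(hsv[...,2]>70)
    print('red',P[rd].round(3)[::3])
save('crop0',np.hstack(im))
c=dict(np.load('top0.npz'));P=cloud(c);C=c['color']
print(C[228:246,334:352].sum(-1)); print(P[236,342],P[236,350])
E
```

```text
top stand 746 ((451.21624755859375, 241.93222045898438), (77.27462005615234, 77.12081909179688), 17.2044677734375) 0.04135457604101314
pin high 134 [0.45053884 0.24007397 0.09085851] 0.09966590255068576
plate 1243 ((527.9220581054688, -108.74359130859375), (106.8993911743164, 91.61688995361328), 85.11007690429688) 0.04524679613003873
fence 148 ((541.024169921875, 21.8712158203125), (176.08029174804688, 134.93275451660156), 86.49226379394531)
frame 256 ((539.0735473632812, 25.924644470214844), (176.0406036376953, 133.43539428710938), 85.10879516601562)
red [[0.455 0.231 0.084]
 [0.452 0.257 0.083]
 [0.452 0.226 0.083]
 [0.451 0.23  0.078]
 [0.448 0.258 0.079]
 [0.447 0.224 0.084]
 [0.446 0.226 0.072]]
side stand 878 ((449.1401062011719, 241.947021484375), (75.67838287353516, 78.513916015625), 17.574798583984375) 0.04236575389873877
pin high 170 [0.4479666  0.25059893 0.09157532] 0.09883942218951035
plate 0 ((0.0, 0.0), (0.0, 0.0), 0.0) nan
fence 4 ((536.0570678710938, 97.41600036621094), (25.639917373657227, 116.83812713623047), 82.70268249511719)
frame 1 ((477.68212890625, 87.9971389
[... 1169 characters left out ...]
96 398 398]
 [398 402 398 388 361 322 308 324 343 343 345 350 367 380 393 397 398 397]
 [402 404 400 394 377 345 330 339 345 346 355 368 380 391 396 399 396 394]
 [400 400 400 400 395 381 374 369 366 369 378 387 391 398 397 398 396 397]
 [400 401 403 399 402 393 394 390 387 390 391 396 398 399 397 399 399 399]
 [401 405 401 401 401 401 401 401 400 396 397 397 399 399 400 399 399 397]
 [403 400 404 401 402 404 403 401 401 402 397 399 400 399 401 400 400 396]
 [402 406 403 400 400 405 405 403 403 401 398 400 400 401 402 401 399 400]
 [405 401 403 402 398 401 402 405 402 400 402 401 402 401 399 398 401 400]]
[ 0.52926549 -0.10656106  0.04096586] [ 0.5283002  -0.12605595  0.04653014]
  return _methods._mean(a, axis=axis, dtype=dtype,
  ret = ret.dtype.type(ret / rcount)
```

View pics/crop0.png

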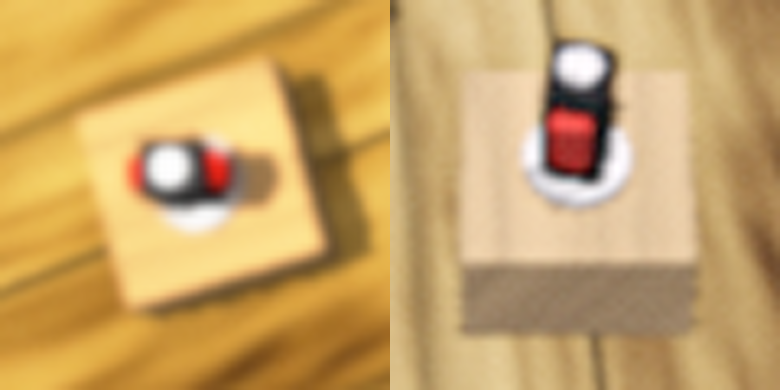

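The crop confirms a black grip, white cap and red buttons on ±y, hanging by its collar at (0.449, 0.242). I check clearance on the way, then work out the hover move.

```bash
cat >> h.py <<'E'
def go(xyz,rpy):
    s=env.get_obs(); R=Ro.from_euler('xyz',s['tool_rot'],degrees=True)
    d=R.inv().apply(np.array(xyz)-s['tool_pos'])/.03
    w=np.degrees((R.inv()*Ro.from_euler('xyz',rpy,degrees=True)).as_rotvec())/6
    print('shift',d.round(2),'turn',w.round(2),'t',s['time_s'],'F',np.round(s['force'],1))
E
python3 - <<'E'
from h import *
c=dict(np.load('top0.npz'));P=cloud(c)
m=(P[...,0]>.3)&(P[...,0]<.75)&(P[...,1]>.3)&(P[...,1]<.8)
print('max z',np.percentile(P[...,2][m],99.9))
v,u=240,93; print(P[275,90])
go((.449,.242,.24),(180,0,180))
E
```

```text
max z 0.08650081411858176
[0.42891524 0.49677403 0.07914367]
shift [-12.51 -10.14   0.14] turn [-0.02 -0.   -2.39] t 0.1 F [-0.4 -0.   0.1]
```

```bash
python3 -m creep '[87,-1.2,-1,0,0,0,-0.3, 87,-2.5,-2,0,0,0,-0.6, 87,-3.7,-3,0,0,0,-0.9, 87,-5,-4,0,0,0,-1.2, 87,-6.2,-5,0,0,0,-1.5, 87,-7.5,-6,0,0,0,-1.8, 87,-8.7,-7,0,0,0,-2.1, 87,-10,-8,0,0,0,-2.4, 87,-11.2,-9,0,0,0,-2.4, 87,-12.5,-10.1,0.1,0,0,-2.4, 87,-12.5,-10.1,0.1,0,0,-2.4, 87,-12.5,-10.1,0.1,0,0,-2.4]' 20
python3 - <<'E'
from h import *
go((.449,.242,.24),(180,0,180))
c=cam('wrist');save('w1',c['color']);np.savez('w1.npz',**c)
print(c['f'],-c['R'].T@c['t'],proj(c,(.449,.242,.096)),proj(c,(.449,.242,.042)))
E
```

```text
time_s: 1.3
tool_pos: [0.4496, 0.2422, 0.2412]
tool_rot: [180.0, -0.0, 179.9]
force: [-0.9, 1.0, -0.3]
grip_width: 0.0868
grasp_force: 0.0
shift [ 0.02 -0.01  0.04] turn [ 0.   -0.01 -0.02] t 1.3 F [-0.9  1.  -0.3]
345.8883659349609 [0.37532004 0.24239624 0.38151985] (np.float64(316.2105919447999), np.float64(227.32370660135257)) (np.float64(316.25510139748144), np.float64(213.86438774090436))
```

View pics/w1.png

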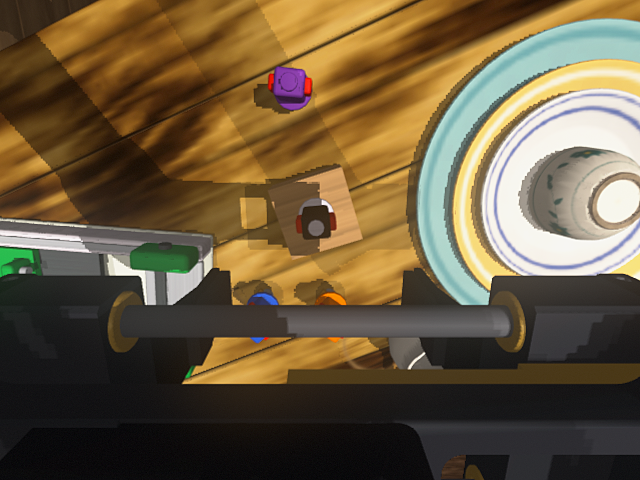

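The pin's cap is at (316,228), matching the projection (316,227), with red buttons at about (301,224) and (332,221). The purple decoy is at (290,85). Next, the pin's yaw and the carriage details.

```bash
python3 - <<'E'
from h import *
c=dict(np.load('w1.npz'));P=cloud(c);h=cv2.cvtColor(c['color'],cv2.COLOR_RGB2HSV)
m=np.zeros((480,640),bool);m[200:245,285:350]=1
rd=m&((h[...,0]<8)|(h[...,0]>172))&(h[...,1]>150)&(h[...,2]>50)
L=rd.copy();L[:,316:]=0;R=rd.copy();R[:,:316]=0
for q in(L,R):
    print(q.sum(),P[q].mean(0),P[q].min(0),P[q].max(0))
g=m&(h[...,2]<70)&(P[...,2]>.085); print('top',g.sum(),cv2.minAreaRect(P[g][:,:2].astype(np.float32)*1000))
cap=m&(P[...,2]>.0945); print('cap',cap.sum(),P[cap].mean(0),P[cap][:,2].max())
d=P[R].mean(0)-P[L].mean(0);print('yaw',np.degrees(np.arctan2(-d[0],d[1])))
E
```

```text
78 [0.44928445 0.22622112 0.08269539] [0.44459304 0.2241298  0.06505072] [0.45657995 0.22855918 0.0868841 ]
70 [0.44713198 0.25633153 0.08378878] [0.44207907 0.25409579 0.06994727] [0.45365141 0.25865542 0.08635179]
top 470 ((417.5295715332031, 240.80325317382812), (84.40044403076172, 24.227602005004883), 0.3111610412597656)
cap 210 [0.44495869 0.24149751 0.11374618] 0.38151984923774557
yaw 4.088882919419432
```

```bash
python3 -m creep '[70,0,0,1,0,0,-0.7, 70,0.04,-0.02,2.4,0,0,-0.7, 70,0.04,-0.02,3.6,0,0,-0.7, 70,0.04,-0.02,4.6,0,0,-0.7, 70,0.04,-0.02,5.2,0,0,-0.7, 70,0.04,-0.02,5.47,0,0,-0.7, 60,0.04,-0.02,5.47,0,0,-0.7]' 25
python3 -c "
from h import *
go((.4485,.2415,.077),(180,0,184))"
```

```text
time_s: 2.05
tool_pos: [0.4466, 0.244, 0.0765]
tool_rot: [-180.0, -0.1, -175.6]
force: [-0.2, -0.2, 1.0]
grip_width: 0.067
grasp_force: 0.0
shift [-0.06 -0.09 -0.02] turn [-0.01 -0.02  0.07] t 2.05 F [-0.2 -0.2  1. ]
```

```bash
python3 -m creep '[50,-0.06,-0.09,0,0,0,0, 45,-0.06,-0.09,0,0,0,0, 20,-0.06,-0.09,0,0,0,0, 15,-0.06,-0.09,0,0,0,0, 15,-0.06,-0.09,0,0,0,0, 15,-0.06,-0.09,0,0,0,0, 15,-0.06,-0.09,0,0,0,0, 15,-0.06,-0.09,0,0,0,0]' 25
python3 -c "
from h import *
print(env.get_obs()['wrist_torque'])
go((.4485,.2415,.20),(180,0,184))"
```

```text
time_s: 2.85
tool_pos: [0.4504, 0.2408, 0.0782]
tool_rot: [180.0, 0.1, -175.7]
force: [-0.9, 1.0, 5.1]
grip_width: 0.0248
grasp_force: 25.0
[-0.06683183  0.19635995 -0.00996165]
shift [ 0.06  0.03 -4.06] turn [0.01 0.01 0.05] t 2.85 F [-0.9  1.   5.1]
```

```bash
python3 -m creep '[15,0,0,-0.3,0,0,0, 15,0,0,-1,0,0,0, 15,0,0,-2,0,0,0, 15,0,0,-3,0,0,0, 15,0,0,-4,0,0,0, 15,0,0,-4,0,0,0]'
python3 - <<'E'
from h import *
c=dict(np.load('top0.npz'));h=cv2.cvtColor(c['color'],cv2.COLOR_RGB2HSV)
def ray(c,u,v,z):
    d=c['R'].T@np.array([(u-c['cx'])/c['f'],(v-c['cy'])/c['f'],1]); o=-c['R'].T@c['t']; return o+d*(z-o[2])/d[2]
s=c['color'][226:248,330:354].sum(-1).astype(float); w=np.clip(385-s,0,30)
v,u=np.mgrid[226:248,330:354]; uc,vc=(u*w).sum()/w.sum(),(v*w).sum()/w.sum()
H=ray(c,uc,vc,.046);print('hole',uc,vc,H)
P=cloud(c)
# slicer axis from rails: bed outline z 0.03-0.055 low-saturation
m=np.zeros((480,640),bool);m[195:280,275:400]=1
q=m&(abs(P[...,2]-.049)<.004)&(h[...,1]<60)
r=cv2.minAreaRect(P[q][:,:2].astype(np.float32)*1000);print(q.sum(),r)
go((H[0],H[1],.2),(180,0,185))
c=cam('wrist');save('w2',c['color'][150:330,220:420]);
E
```

```text
time_s: 3.45
tool_pos: [0.4521, 0.2414, 0.2018]
tool_rot: [179.8, 0.4, -175.7]
force: [0.1, -0.4, -0.8]
grip_width: 0.0248
grasp_force: 25.0
hole 342.01229895931885 235.65326395458845 [ 0.52927551 -0.10644031  0.046     ]
943 ((530.9480590820312, -76.2913818359375), (281.02899169921875, 133.8890838623047), 85.24626922607422)
shift [ -1.7  -11.75   0.02] turn [ 0.04  0.06 -0.12] t 3.45 F [ 0.1 -0.4 -0.8]
```

View pics/w2.png

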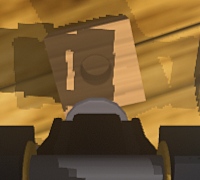

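```bash
python3 -m creep '[15,-0.2,-1.2,0,0,0,0.3, 15,-0.4,-2.4,0,0,0,0.6, 15,-0.6,-3.6,0,0,0,0.9, 15,-0.8,-5,0,0,0,1.2, 15,-1,-6.4,0,0,0,1.5, 15,-1.2,-7.8,0,0,0,1.5, 15,-1.4,-9.2,0,0,0,1.5, 15,-1.6,-10.6,0,0,0,1.5, 15,-1.7,-11.4,0,0,0,1.5, 15,-1.7,-11.75,0,0,0,1.5, 15,-1.7,-11.75,0.6,0,0,1.5, 15,-1.7,-11.75,1.2,0,0,1.5]'
python3 - <<'E'
from h import *
go((.5293,-.1064,.15),(180,0,175.2))
c=cam('side');np.savez('s2.npz',**c);t=env.get_obs()['tool_pos']
print(proj(c,(.5293,-.1064,.046)),proj(c,t-[0,0,.068]))
a=c['color'][160:280,280:440];w=cam('wrist');np.savez('w3.npz',**w)
print(proj(w,(.5293,-.1064,.046)),proj(w,t-[0,0,.068]))
b=w['color'][130:310,200:440]
save('sw3',np.vstack([cv2.resize(a,(400,300)),cv2.resize(b,(400,300))]))
E
```

```text
time_s: 4.7
tool_pos: [0.5267, -0.1064, 0.1602]
tool_rot: [180.0, -0.1, 175.3]
force: [0.2, 1.8, -2.4]
grip_width: 0.0248
grasp_force: 25.0
shift [-0.09  0.01  0.34] turn [ 0.01 -0.01  0.02] t 4.7 F [ 0.2  1.8 -2.4]
(np.float64(345.099319740881), np.float64(241.38837408290357)) (np.float64(347.25629720154456), np.float64(229.84387584605483))
(np.float64(315.9473878668395), np.float64(246.3938923805852)) (np.float64(316.5108291993973), np.float64(259.0660202741247))
```

View pics/sw3.png

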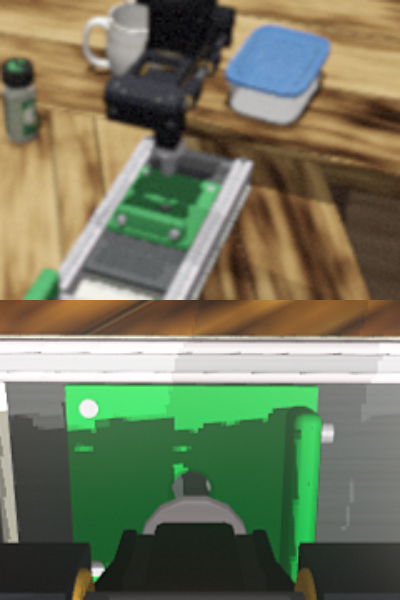

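Wrist view: carriage plate, with the hole at about (316,243), just beyond the collar, and the fence at right. I zoom in on the hole numerically and in one crop.

```bash
python3 - <<'E'
from h import *
c=dict(np.load('w3.npz'));save('w3z',cv2.resize(c['color'][215:275,270:360],(720,480),interpolation=cv2.INTER_CUBIC))
P=cloud(c);h=cv2.cvtColor(c['color'],cv2.COLOR_RGB2HSV)
g=(h[...,0]>45)&(h[...,0]<75)&(h[...,1]>150)&(abs(P[...,2]-.046)<.005)
Ys=np.array([np.sin(np.radians(4.8)),np.cos(np.radians(4.8)),0]);Xs=np.array([Ys[1],-Ys[0],0])
q=P[g];x=q@Xs;y=q@Ys
print('plate slicer-coords x',np.percentile(x,[.3,99.7]),'y',np.percentile(y,[.3,99.7]),'z',np.median(q[:,2]))
H=np.array([.5293,-.1064,0]);print('hole top',H@Xs,H@Ys)
E
```

```text
plate slicer-coords x [0.48731589 0.56956606] y [-0.11742197 -0.00939684] z 0.04617735434530058
hole top 0.536346992931321 -0.06173615774835268
```

View pics/w3z.png

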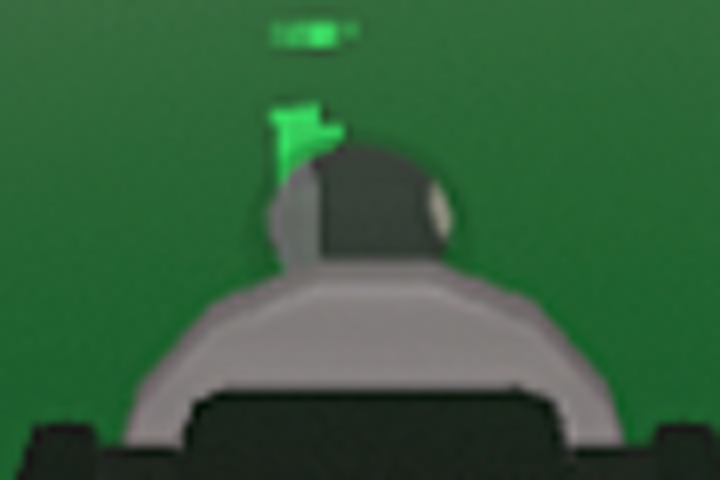

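```bash
python3 - <<'E'
from h import *
c=dict(np.load('w3.npz'));t=np.array([.5267,-.1064,.1602])
Xs=np.array([.9965,-.0837,0])
for dz in(-.035,-.029):
  for o in(-.003,0,.003): print(dz,o,np.round(proj(c,t+[0,0,dz]+Xs*(o-.018)),1))
print(proj(c,(.5284,-.1067,.046)))
E
```

```text
-0.035 -0.003 [315.5 248.3]
-0.035 0 [315.5 253.8]
-0.035 0.003 [315.4 259.2]
-0.029 -0.003 [315.4 251.9]
-0.029 0 [315.4 257.5]
-0.029 0.003 [315.4 263.1]
(np.float64(315.4579496295425), np.float64(245.29734900866777))
```

```bash
python3 -c "
from h import *
go((.5317,-.1076,.122),(180,0,175.2))"
```

```text
shift [-0.25 -0.05  1.2 ] turn [ 0.   -0.07  0.03] t 4.8 F [-0.8  1.2 -2.1]
```

```bash
python3 -m creep '[15,-0.2,-0.05,0.4,0,0,0, 15,-0.2,-0.05,0.8,0,0,0, 15,-0.2,-0.05,0.8,0,0,0, 15,-0.2,-0.05,0.8,0,0,0]'
python3 - <<'E'
from h import *
for i in range(3):
  go((.5317,-.1076,.122),(180,0,175.2))
  c=cam('wrist')
save('w4z',cv2.resize(c['color'][215:275,270:360],(720,480),interpolation=cv2.INTER_CUBIC))
t=env.get_obs()['tool_pos'];Xs=np.array([.9965,-.0837,0]);print(t,proj(c,(.5284,-.1067,.046)),proj(c,t+[0,0,-.035]-Xs*.0213),proj(c,t+[0,0,-.035]-Xs*.018))
E
```

```text
time_s: 5.2
tool_pos: [0.5329, -0.1092, 0.1372]
tool_rot: [-180.0, -0.0, 175.3]
force: [0.6, -0.2, -1.0]
grip_width: 0.0244
grasp_force: 25.0
shift [0.04 0.05 0.51] turn [-0.   -0.01  0.02] t 5.2 F [ 0.6 -0.2 -1. ]
shift [0.06 0.05 0.52] turn [0.   0.   0.01] t 5.25 F [ 0.5 -0.6 -0.7]
shift [0.06 0.05 0.53] turn [0.   0.01 0.01] t 5.3 F [ 0.2 -0.5 -1.1]
[ 0.53344886 -0.10937816  0.13803566] (np.float64(319.71078185833346), np.float64(239.74580471510794)) (np.float64(316.5679762289065), np.float64(241.5204824317383)) (np.float64(316.5574247817352), np.float64(247.46187509592258))
```

View pics/w4z.png

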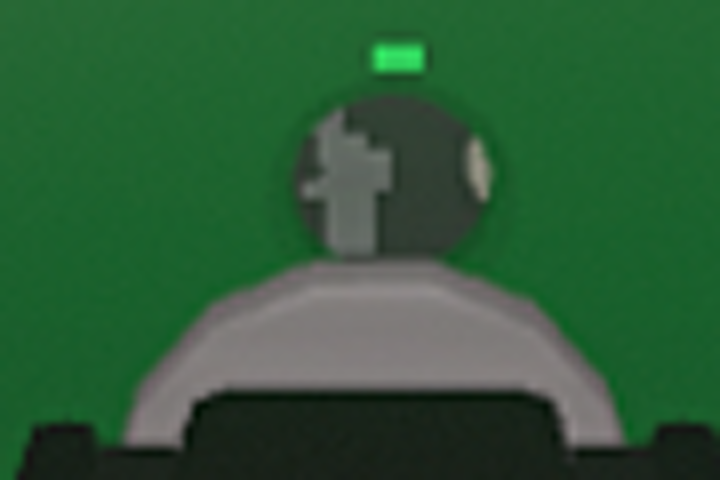

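```bash
python3 -m creep '[15,0.17,0.07,0.2,0,0,0, 15,0.17,0.07,0.4,0,0,0, 15,0.17,0.07,0.4,0,0,0, 15,0.17,0.07,0.4,0,0,0, 15,0.17,0.07,0.4,0,0,0]'
python3 - <<'E'
from h import *
for i in range(3):
  go((.5284,-.1068,.122),(180,0,175.2))
  c=cam('wrist')
print(env.get_obs()['tool_pos'],proj(c,(.5284,-.1067,.046)))
h=cv2.cvtColor(c['color'],cv2.COLOR_RGB2HSV)
sub=h[195:250,285:350]; m=(sub[...,1]<110)
for r in range(15,55,4): 
  k=np.where(m[r])[0]; print(r+195,(k.min()+285,k.max()+285) if len(k) else None)
E
```

```text
time_s: 5.85
tool_pos: [0.5283, -0.1069, 0.1256]
tool_rot: [-180.0, 0.0, 175.3]
force: [-0.3, -0.2, -1.2]
grip_width: 0.0248
grasp_force: 25.0
shift [-0.    0.    0.12] turn [-0.    0.    0.01] t 5.85 F [-0.3 -0.2 -1.2]
shift [-0.    0.    0.12] turn [-0.    0.    0.01] t 5.9 F [-0.2 -0.4 -2.2]
shift [-0.    0.    0.12] turn [0.   0.   0.01] t 5.95 F [ 0.4  0.5 -2.5]
[ 0.5283154  -0.10683477  0.12560703] (np.float64(316.7912147699263), np.float64(252.4572013026173))
210 None
214 None
218 None
222 None
226 None
230 None
234 None
238 None
242 (np.int64(307), np.int64(324))
246 (np.int64(304), np.int64(327))
```

```bash
python3 -m creep '[15,0,0,0.15,0,0,0, 15,0,0,0.3,0,0,0, 15,0,0,0.42,0,0,0, 15,0,0,0.5,0,0,0, 15,0,0,0.5,0,0,0, 15,0,0,0.5,0,0,0]'
python3 -c "
from h import *
go((.5284,-.1068,.104),(180,0,175.2))"
```

```text
time_s: 6.6
tool_pos: [0.5282, -0.1068, 0.1104]
tool_rot: [-180.0, -0.0, 175.3]
force: [0.3, 0.6, -0.7]
grip_width: 0.0249
grasp_force: 25.0
shift [-0.01  0.    0.21] turn [-0.   -0.    0.02] t 6.6 F [ 0.3  0.6 -0.7]
```

```bash
python3 -m creep '[15,0,0,0.06,0,0,0, 15,0,0,0.12,0,0,0, 15,0,0,0.18,0,0,0, 15,0,0,0.22,0,0,0, 15,0,0,0.22,0,0,0, 15,0,0,0.22,0,0,0]'
python3 -c "
from h import *
go((.5284,-.1068,.104),(180,0,175.2))"
```

```text
time_s: 7.2
tool_pos: [0.5285, -0.1069, 0.1051]
tool_rot: [180.0, 0.0, 175.3]
force: [-2.6, 1.3, 7.6]
grip_width: 0.0247
grasp_force: 25.0
shift [0.   0.   0.04] turn [0.01 0.   0.01] t 7.2 F [-2.6  1.3  7.6]
```

```bash
python3 -m creep '[15,0.01,0.03,-0.01,0,0,0, 15,0.01,0.06,-0.01,0,0,0, 15,0.01,0.09,-0.01,0,0,0, 15,0.01,0.12,-0.01,0,0,0, 15,0.01,0.15,-0.01,0,0,0, 15,0.01,0.18,-0.01,0,0,0, 15,0.01,0.21,-0.01,0,0,0, 15,0.01,0.24,-0.01,0,0,0, 15,0.01,0.27,-0.01,0,0,0]'
python3 -c "
from h import *
go((.5284,-.1068,.104),(180,0,175.2))"
```

```text
time_s: 8.1
tool_pos: [0.5291, -0.1017, 0.1051]
tool_rot: [-179.8, 0.1, 175.2]
force: [-1.4, -4.9, 4.8]
grip_width: 0.0254
grasp_force: 25.0
shift [ 0.01 -0.17  0.04] turn [-0.03  0.02  0.  ] t 8.1 F [-1.4 -4.9  4.8]
```

```bash
python3 -m creep '[15,0,0.03,0,0,0,0, 15,0,0.06,0,0,0,0, 15,0,0.09,0,0,0,0, 15,0,0.12,0,0,0,0, 15,0,0.15,0,0,0,0, 15,0,0.15,0,0,0,0]' 40
python3 -c "
from h import *
go((.5284,-.1068,.104),(180,0,175.2))"
```

```text
time_s: 8.7
tool_pos: [0.5296, -0.0959, 0.1049]
tool_rot: [-179.9, 0.1, 175.2]
force: [-0.1, -5.1, 5.5]
grip_width: 0.0247
grasp_force: 40.0
shift [ 0.01 -0.37  0.03] turn [-0.02  0.02  0.01] t 8.7 F [-0.1 -5.1  5.5]
```

```bash
python3 -m creep '[15,0,0.03,0,0,0,0, 15,0,0.06,0,0,0,0, 15,0,0.09,0,0,0,0, 15,0,0.12,0,0,0,0, 15,0,0.12,0,0,0,0]'
```

```text
time_s: 9.2
tool_pos: [0.5295, -0.0898, 0.1039]
tool_rot: [180.0, 0.0, 175.3]
force: [2.9, -0.9, -2.1]
grip_width: 0.0246
grasp_force: 40.0
```

```bash
python3 -m creep '[15,0,0.03,0,0,0,0, 15,0,0.06,0,0,0,0, 15,0,0.09,0,0,0,0, 15,0,0.09,0,0,0,0]'
```

```text
time_s: 9.6
tool_pos: [0.5295, -0.0883, 0.1041]
tool_rot: [-180.0, 0.0, 175.3]
force: [3.7, -3.1, -2.5]
grip_width: 0.0245
grasp_force: 40.0
```

```bash
python3 -m creep '[15,-0.015,-0.02,0.03,0,0,0, 15,-0.015,-0.03,0.06,0,0,0, 15,-0.015,-0.03,0.1,0,0,0, 15,-0.015,-0.03,0.1,0,0,0]'
```

```text
time_s: 10.0
tool_pos: [0.5296, -0.0892, 0.1011]
tool_rot: [-180.0, -0.0, 175.3]
force: [1.1, -3.9, 0.8]
grip_width: 0.0243
grasp_force: 40.0
```

```bash
python3 -m creep '[15,-0.005,-0.03,0.03,0,0,0, 15,-0.005,-0.03,0.06,0,0,0, 15,-0.005,-0.03,0.1,0,0,0, 15,-0.005,-0.03,0.13,0,0,0, 15,-0.005,-0.03,0.13,0,0,0]'
```

```text
time_s: 10.5
tool_pos: [0.5298, -0.0901, 0.097]
tool_rot: [-180.0, 0.0, 175.3]
force: [1.6, -2.1, -1.8]
grip_width: 0.0244
grasp_force: 40.0
```

```bash
python3 -m creep '[15,0,-0.01,0.06,0,0,0, 15,0,-0.01,0.12,0,0,0, 15,0,-0.01,0.18,0,0,0, 15,0,-0.01,0.24,0,0,0, 15,0,-0.01,0.24,0,0,0]'
```

```text
time_s: 11.0
tool_pos: [0.5299, -0.0902, 0.0898]
tool_rot: [-180.0, 0.0, 175.3]
force: [2.3, -4.7, -0.7]
grip_width: 0.0248
grasp_force: 40.0
```

```bash
python3 -m creep '[15,0,0,0.06,0,0,0, 15,0,0,0.12,0,0,0, 15,0,0,0.18,0,0,0, 15,0,0,0.23,0,0,0, 15,0,0,0.23,0,0,0]'
```

```text
time_s: 11.5
tool_pos: [0.5299, -0.0903, 0.0829]
tool_rot: [-180.0, 0.0, 175.3]
force: [2.9, -5.4, -0.9]
grip_width: 0.0247
grasp_force: 40.0
```

Nearly home (about 2 mm left). I relieve the side force slightly and press on until the collar seats.

```bash
python3 -m creep '[15,-0.01,-0.02,0.03,0,0,0, 15,-0.01,-0.02,0.05,0,0,0, 15,-0.01,-0.02,0.07,0,0,0, 15,-0.01,-0.02,0.08,0,0,0, 15,-0.01,-0.02,0.08,0,0,0, 15,-0.01,-0.02,0.08,0,0,0]'
```

```text
time_s: 12.1
tool_pos: [0.53, -0.0904, 0.0821]
tool_rot: [179.9, -0.0, 175.3]
force: [-2.7, -2.7, 12.3]
grip_width: 0.0245
grasp_force: 40.0
```

```bash
python3 -m creep '[26,0,-0.01,0,0,0,0, 30,0,-0.01,0,0,0,0, 36,0,-0.01,0,0,0,0, 44,0,-0.01,0,0,0,0, 44,0,-0.01,0,0,0,0, 44,0,-0.01,0,0,0,0, 44,0,-0.01,0,0,0,0]'
```

```text
time_s: 12.8
tool_pos: [0.5295, -0.0901, 0.0802]
tool_rot: [180.0, -0.1, 175.3]
force: [0.6, -0.7, -0.1]
grip_width: 0.0438
grasp_force: 0.0
```

```bash
python3 -m creep '[44,0,0,-0.3,0,0,0, 44,0,0,-0.8,0,0,0, 44,0,0,-1.4,0,0,0, 44,0,0,-2.2,0,0,0, 44,0,0,-3.2,0,0,0, 44,0,0,-4.2,0,0,0, 44,2,0,-5,0,0,0, 44,3,0,-5,0,0,0, 44,3,0,-5,0,0,0]'
python3 - <<'E'
from h import *
c=cam('wrist');t=cam('top');s=cam('side');np.savez('w5.npz',**c)
a=cv2.resize(c['color'][60:300,180:460],(400,343));b=cv2.resize(s['color'][190:310,270:400],(372,343))
save('end',np.hstack([a,b]))
P=cloud(c);h=cv2.cvtColor(c['color'],cv2.COLOR_RGB2HSV)
rd=((h[...,0]<8)|(h[...,0]>172))&(h[...,1]>150)&(h[...,2]>50)&(np.hypot(P[...,0]-.53,P[...,1]+.09)<.03)&(P[...,2]>.06)
Ys=np.array([.0837,.9965,0])
y=(P[rd]-[.5297,-.0903,0])@Ys;print(rd.sum(),y.min(),y.max(),P[rd][:,2].max())
m=(np.hypot(P[...,0]-.53,P[...,1]+.09)<.022)&(P[...,2]<.14);print('cap z',np.percentile(P[m][:,2],99),'xy',P[m&(P[...,2]>.095)].mean(0))
col=m&(h[...,1]<60)&(h[...,2]>90)&(P[...,2]<.06);print('collar z',np.median(P[col][:,2]),col.sum())
E
```

```text
time_s: 13.7
tool_pos: [0.437, -0.0839, 0.2331]
tool_rot: [179.7, 0.1, 175.2]
force: [0.1, 0.1, 0.3]
grip_width: 0.0441
grasp_force: 0.0Traceback (most recent call last):
  File "<stdin>", line 8, in <module>
    return umr_minimum(a, axis, None, out, keepdims, initial, where)
ValueError: zero-size array to reduction operation minimum which has no identity
```

View pics/end.png

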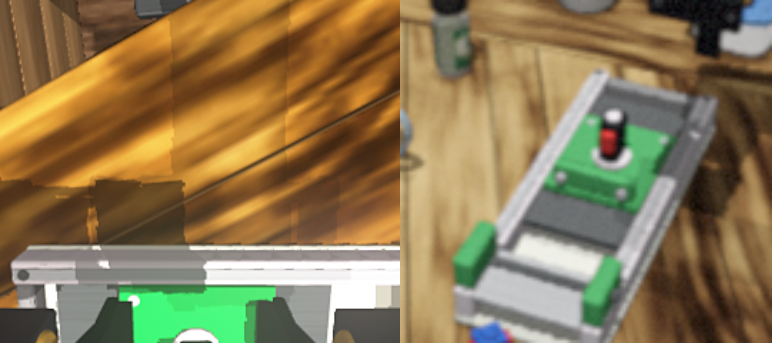

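The side view shows the pin upright in the carriage with its collar on the plate. I check the numbers from the top and side cameras.

```bash
python3 - <<'E'
from h import *
Ys=np.array([.0837,.9965,0])
for n in('top','side'):
    c=cam(n);P=cloud(c);h=cv2.cvtColor(c['color'],cv2.COLOR_RGB2HSV)
    near=np.hypot(P[...,0]-.53,P[...,1]+.09)<.026
    rd=near&((h[...,0]<10)|(h[...,0]>170))&(h[...,1]>140)&(h[...,2]>50)&(P[...,2]>.06)
    y=(P[rd]-[.5297,-.0903,0])@Ys
    col=near&(h[...,1]<60)&(h[...,2]>110)&(P[...,2]<.062)
    top=near&(P[...,2]>.09)
    print(n,'red',rd.sum(),np.percentile(y,[2,98]) if len(y) else '',np.percentile(P[rd][:,2],[5,95]) if len(y) else '','collar',col.sum(),np.median(P[col][:,2]),'top',np.percentile(P[top][:,2],98),P[top].mean(0))
E
```

```text
return _methods._mean(a, axis=axis, dtype=dtype,
  ret = ret.dtype.type(ret / rcount)
Traceback (most recent call last):
IndexError: index -1 is out of bounds for axis 0 with size 0
```

```bash
python3 -m creep '[44,0,1.5,-0.5,0,0,0, 44,0,3,-1,0,0,0, 44,0,4.5,-1,0,0,0, 44,0,6,-1,0,0,0, 44,0,7.5,-1,0,0,0, 44,0,9,-1,0,0,0, 44,0,9,-1,0,0,0]'
python3 - <<'E' 2>/dev/null
from h import *
Ys=np.array([.0837,.9965,0])
for n in('top','side'):
    c=cam(n);P=cloud(c);h=cv2.cvtColor(c['color'],cv2.COLOR_RGB2HSV)
    near=(np.hypot(P[...,0]-.53,P[...,1]+.09)<.026)
    rd=near&((h[...,0]<10)|(h[...,0]>170))&(h[...,1]>140)&(h[...,2]>50)&(P[...,2]>.06)
    y=(P[rd]-[.5297,-.0903,0])@Ys
    col=near&(h[...,1]<60)&(h[...,2]>110)&(P[...,2]<.062)
    top=near&(P[...,2]>.09)
    f=lambda a,q:np.percentile(a,q).round(4) if len(a) else None
    print(n,'red',f(y,[2,98]),f(P[rd][:,2],[5,95]),'collar',f(P[col][:,2],50),'top',f(P[top][:,2],98),P[top].mean(0))
    save('fin_'+n,c['color'])
E
```

```text
time_s: 14.6
tool_pos: [0.462, 0.1931, 0.2594]
tool_rot: [180.0, -0.1, 175.9]
force: [-0.1, -0.3, -0.4]
grip_width: 0.0439
grasp_force: 0.0
top red [-0.0155  0.016 ] [0.0793 0.0961] collar 0.0514 top 0.1034 [ 0.52948378 -0.08918752  0.09626084]
side red [0.0116 0.02  ] [0.0809 0.0904] collar None top 0.0911 [ 0.53040524 -0.07369225  0.09111413]
```

View pics/fin_top.png

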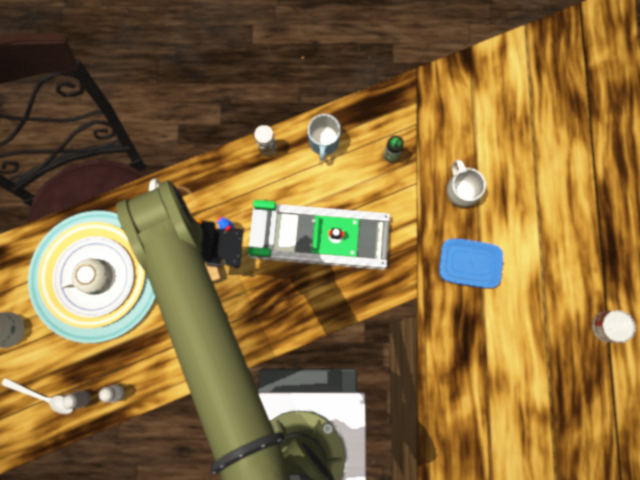

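The top view shows the pin upright in the carriage at (337,234). Its collar top is at about 52 mm, both buttons are out, and everything else is where it was.

```bash
python3 -c "
from h import *
print(env.sign_off())"
```

```text
the job is handed in; nothing more can be done
None
```

The job is handed in: the pin is in the carriage and strip hole with its collar flat and both buttons sprung out; the catches are out of sight under the strip, so I judged the lock by the buttons.

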